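# Sort pipe fittings and load the guarded tack-weld station

## Robot

A 6-joint arm with a two-finger parallel gripper is mounted at the origin on the work surface. World frame = base frame: x ahead of the robot, y to its left, z up, the work surface at z = 0. Lengths are in m, angles in rad, forces in N, time in s.
With the tool pointing down it reaches from about 0.3 to 0.875 m from the base axis. Payload 6.4 kg.
Tool frame: the origin (TCP) lies at the very end of the fingers, on their centre line; the grasp point (between the pads) lies 19 mm behind it (manip.tcp_to_grasp is the distance from the TCP to the grasp point, in m); z points along the fingers, y is the direction in which the jaws open and shut (so a half turn about z gives the same grasp; the last joint's range is limited). The gripper opens to 88 mm and grips with 3 to 60 N. Pads are 18 mm wide; open, the fingers measure 123 mm over their backs; the gripper's body (75 mm by 187 mm) begins 45 mm behind the grasp point.
Start: joints at [1.026, 0.181, 1.607, -0, 1.354, -0.206], TCP at [0.191, 0.542, 0.239] pointing down, gripper open.
Joint ranges: [-2.99, 2.99], [-0.89, 2.07], [0.3, 2.58], [-1.14, 4.28], [0, 2.63], [-3.12, 3.12]. Speed limits (rad/s): [2.57, 2.57, 3.01, 3.14, 3.14, 3.14].

## Interface

Orientations are given as a 3x3 rotation matrix whose columns are the frame's x, y, z axes.
In Python, from bench import manip gives the robot as it stands.
- The arm moves only by the tool carry_out, never from a script. Its argument "rows" is a list of rows, each an object with "translation": the shift along the world's x, y, z in m, a list of three; "rotation": the turn, a rotation vector about the world's x, y, z in degrees, a list of three; "claw": the opening in per cent of the stroke, from 0 (shut) to 100 (fully open). A call has 1 to 8 rows; each row is the pose to reach, as a shift and turn from the pose commanded when the call began; what a row does not reach only later rows make up. A row lasts 1/8 s, in which the tool goes at most 62.5 mm and 10.7 degrees, less where a joint would pass 70% of its speed; a pose out of reach is approached as far as the arm can. A call with a gripper value outside its range is refused whole. The fingers move at their own pace and stop on an object; "force" is the grip in N (left out, the last holds). Time passes only in rows, so rows that repeat a pose let the fingers close. It gives the time, the measured TCP pose, the force and the opening at its end, in the units of the state.
- manip.get_state(): the state, without advancing time (a new reading comes with each control period).
- manip.read_camera(name): name is "scene" or "top"; returns a dict with "image" (384x512x3 uint8, blue, green, red), "range_z" (384x512 float32, m along the optical axis (not along the pixel's ray), 0 where there is no reading), "camera_matrix" (3x3 intrinsics, pixels), "k1" (the pictures are not rectified: a ray, as slopes to the right and down, at radius r is drawn at 1 + k1 r^2 times it, then the intrinsics apply), "cam_to_world" (4x4, takes a point from camera to world coordinates). Camera axes: x right, y down, z forward; pixel columns grow to the right and rows downward; lengths in m; the calibration is good to about 2 mm. A picture is of the moment at which its call begins.
- manip.sign_off(): hands the job in, once; it reports no verdict.
The state is a dict: "time": time; "qpos": joint angles; "qvel": joint speeds; "effort": joint torques, N m; "tool_pos": TCP position; "tool_rot": TCP orientation; "contact_force": force on the tool from outside, world axes, zero at the start; "ft_torque": the same for the moment, N m; "gripper_width": opening from 0.0 (shut) to 1.0 (fully open).
Only numpy, scipy, OpenCV 4.12 (cv2) and the standard library are available. Lean on these libraries where they do the work, as an engineer would, in place of code of your own. Each camera call takes 0.05 s, during which the arm holds its last target.

## Task

Sort the mixed fittings on the welding bench: stand the two grey steel hex couplings in the blue tray and the two brass caps in the yellow tray, all upright on the tray floor. The red-oxide pipe stub goes in the tack-weld station: swing the amber guard up and open, stand the stub upright in the square copper nest, and lower the guard fully shut over it.

Things in the scene. Friction and masses are not known exactly. Their poses are not given: they have to be found in the camera images.
- steel_a_mid (a point): steel-grey hexagonal pipe coupling standing upright on the bench, 36 mm across flats, 42 mm across corners, 40 mm tall, dark bore on top; one of two alike. This point is its centre, 20 mm above its underside; z up, two opposite corners lie on its x axis, so one pair of flats faces its +y and -y.
- steel_b_mid (a point): steel-grey hexagonal pipe coupling standing upright on the bench, 36 mm across flats, 42 mm across corners, 40 mm tall, dark bore on top; the other of two alike. This point is its centre, 20 mm above its underside; z up, two opposite corners lie on its x axis, so one pair of flats faces its +y and -y.
- brass_a_mid (a point): gold-coloured brass pipe cap, round and solid, standing upright on the bench, 39 mm diameter, 40 mm tall; one of two alike. This point is its centre, 20 mm above its underside; z up.
- brass_b_mid (a point): gold-coloured brass pipe cap, round and solid, standing upright on the bench, 39 mm diameter, 40 mm tall; the other of two alike. This point is its centre, 20 mm above its underside; z up.
- stub_mid (a point): red-oxide painted pipe stub, an open tube standing upright on the bench, 42 mm outside and 32 mm inside diameter, 56 mm tall. This point is its centre, 28 mm above its underside; z up.
- blue_tray: fixed shallow open blue plastic tray on the bench, outside 140 mm (its x) by 160 mm (its y), 35 mm tall, walls and floor 5 mm thick. Origin at the centre of its underside; z up. Two parts fit side by side along its y, for instance 33 mm either side of the middle.
- yellow_tray: fixed shallow open yellow plastic tray on the bench, outside 140 mm (its x) by 160 mm (its y), 35 mm tall, walls and floor 5 mm thick. Origin at the centre of its underside; z up. Two parts fit side by side along its y, for instance 33 mm either side of the middle.
- station: fixed tack-weld station: grey base plate 150 mm (its x) by 140 mm (its y), 10 mm thick, carrying the hinged amber guard. Origin at the centre of its underside; z up. The nest is centred over the origin: a square of four copper-coloured bars 5 mm high on the plate, 54 mm wide inside, in which the stub stands upright on the plate (stub centre then 38 mm above the origin). Guard hinge line: parallel to the station's x, 68 mm from the origin towards its +y and 14 mm up.
- guard_handle (a point): centre of the red round bar handle of the guard, 12 mm thick, running along the station's x with 70 mm free between its two black arms, 48 mm out from the guard's front (station -y) face. With the guard shut it lies 110 mm from the station's origin towards the station's -y and 64 mm up; it turns about the hinge line at 185 mm radius.
- guard (a joint): angle of the amber see-through spatter guard (box 130 x 130 mm, 68 mm tall, open below, yellow edges), rad: 0 = shut down on the plate; grows as the handle side swings up and over towards the station's +y, to a stop at 1.75, where the guard stands clear of the nest. May start slightly ajar (up to 0.25). Hinge friction holds it wherever it is left; 1 to 4 N at the handle moves it.
Not all that is in view belongs to the job. Leave any turquoise look-alike of the part that bears stub_mid alone. What is shaped like the part that bears brass_a_mid but purple is not meant.

How it is judged:
By the outcome, as a careful person would: the job done as asked, in the order asked, and still so for the second after the job is handed in, with the robot touching nothing.
It also fails if it takes over 144 s, if anything falls off the work surface, if the arm or the gripper's body presses on something with over 40 N, if the wrist force passes 120 N, or if a joint passes its speed limit or range.

## Working session

There is one attempt and no reset: what is moved stays moved. The work goes in short steps, Python scripts to look and compute and a tool call to move; the robot and the scene stay as the last step left them, time stands still between calls to the robot, and variables do not carry over. Pictures are saved under pics/ and viewed, and the job is handed in when it is done.

Besides the shell and the picture viewer there is one more tool, called after "Emit:" as name([rows], argument=value, ...), one row to a line, values as JSON. carry_out: Moves the arm, as the interface text tells. Its arguments: {"type":"object","properties":{"rows":{"type":"array"},"force":{"type":"number"}},"required":["rows"]}

```bash
mkdir -p pics; ls
cat > h.py <<'E'
import numpy as np, cv2
from bench import manip
def grab(n):
    c=manip.read_camera(n); return c
def save(c,name): cv2.imwrite('pics/'+name,c['image'])
def pts(c):
    """world point per pixel from range"""
    K=c['camera_matrix'];k=c['k1'];h,w=c['range_z'].shape
    u,v=np.meshgrid(np.arange(w),np.arange(h))
    s=rays(c,np.stack([u,v],-1).reshape(-1,2)).reshape(h,w,2)
    z=c['range_z'];P=np.stack([s[...,0]*z,s[...,1]*z,z],-1)
    T=c['cam_to_world'];return P@T[:3,:3].T+T[:3,3]
def rays(c,uv):
    uv=np.asarray(uv,float).reshape(-1,1,2)
    K=np.array(c['camera_matrix'],float)
    d=np.stack([(uv[:,0,0]-K[0,2])/K[0,0],(uv[:,0,1]-K[1,2])/K[1,1]],-1)
    s=d.copy()
    for _ in range(30): s=d/(1+c['k1']*(s**2).sum(1,keepdims=True))
    return s
def plane(c,uv,z):
    s=rays(c,uv);T=c['cam_to_world']
    d=np.c_[s,np.ones(len(s))]@T[:3,:3].T;o=T[:3,3]
    t=(z-o[2])/d[:,2];return o+d*t[:,None]
E
python3 - <<'E'
from h import *
for n in ('scene','top'):
    c=grab(n);save(c,n+'0.png');print(n,c['camera_matrix'],c['k1'],c['cam_to_world'].round(3), c['cam_to_world'][:3,3])
print(manip.get_state())
E
```

```text
pics
scene [[435.69119863   0.         251.99399495]
 [  0.         435.69119863 197.23054653]
 [  0.           0.           1.        ]] 0.028728055889643472 [[ 0.521  0.507 -0.687  1.156]
 [ 0.854 -0.309  0.419 -0.443]
 [-0.    -0.805 -0.594  0.648]
 [ 0.     0.     0.     1.   ]] [ 1.15627272 -0.44332189  0.64770544]
top [[347.74595338   0.         256.73482624]
 [  0.         347.74595338 196.63423527]
 [  0.           0.           1.        ]] -0.0856770810014597 [[-0.008 -0.99   0.138  0.347]
 [-1.     0.011  0.018 -0.025]
 [-0.019 -0.138 -0.99   0.868]
 [ 0.     0.     0.     1.   ]] [ 0.3467287  -0.02535187  0.86754704]
{'time': 0.1, 'qpos': array([ 1.02569923e+00,  1.81465312e-01,  1.60787255e+00, -6.59174358e-06,
        1.35378976e+00, -2.06294314e-01]), 'qvel': array([ 0.00125735, -0.00209566, -0.00304815, -0.00085861,  0.00176558,
       -0.00086403]), 'effort': array([ 2.72958614e-04, -4.34808612e+01, -3.42700195e+01,  7.04870769e-02,
        3.39422724e-02,  2.95125737e-06]), 'tool_pos': array([0.1908423 , 0.54191367, 0.23791817]), 'tool_rot': array([[-9.43153597e-01,  3.32356235e-01, -7.90380706e-04],
       [ 3.32357032e-01,  9.43152730e-01, -1.31585727e-03],
       [ 3.08116353e-04, -1.50374410e-03, -9.99998822e-01]]), 'contact_force': array([-1.1221067 ,  0.33955065, -0.00568274]), 'ft_torque': array([ 0.02116858, -0.00665602,  0.04102228]), 'gripper_width': 0.9978174235768089}
```

View pics/scene0.png

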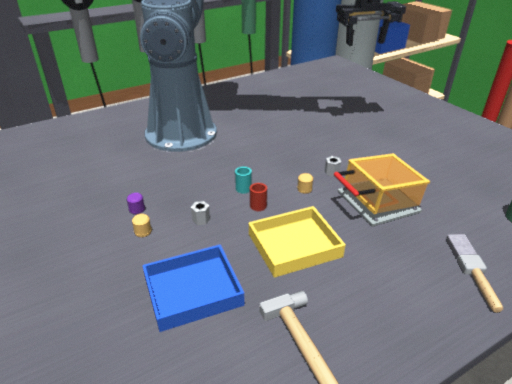

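View pics/top0.png

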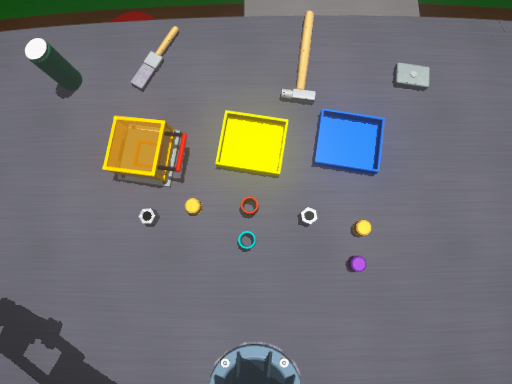

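The scene view shows the blue tray at (193,285), the yellow tray at (295,240), the guard at (385,185), and the red stub at (258,197). In the top view the steel nuts are at (148,216) and (309,215), the caps at (193,206) and (363,228), the stub at (249,205), and the guard handle at (181,152).

```bash
cat > m.py <<'E'
from h import *
c=grab('top');P=pts(c);im=c['image'];hsv=cv2.cvtColor(im,cv2.COLOR_BGR2HSV)
sp={'steel_a':(148,216,.04),'steel_b':(309,215,.04),'brass_a':(193,206,.04),'brass_b':(363,228,.04),'stub':(249,205,.056)}
for n,(u,v,h) in sp.items():
    w=P[v-18:v+19,u-18:u+19]; 
    m=(np.abs(w[...,2]-h)<.006).astype(np.uint8)
    k,l,st,ce=cv2.connectedComponentsWithStats(m)
    m=(l==1+np.argmax(st[1:,4])).astype(np.uint8)
    q,_=cv2.findContours(m,cv2.RETR_EXTERNAL,cv2.CHAIN_APPROX_NONE)
    q=max(q,key=cv2.contourArea)[:,0]+[u-18,v-18]
    # convex hull -> outline on top plane
    X=plane(c,q,h)[:,:2]; (cx,cy),r=cv2.minEnclosingCircle((X*1000).astype(np.float32))
    hull=cv2.convexHull((X*1000).astype(np.float32))[:,0]
    M=cv2.moments(hull.reshape(-1,1,2));g=np.array([M['m10'],M['m01']])/M['m00']
    # hex direction: 6th harmonic
    d=X*1000-g;rr=np.hypot(*d.T);th=np.arctan2(d[:,1],d[:,0])
    a=np.angle((rr*np.exp(6j*th)).sum())/6
    print(n,'hull',g.round(1),'circ',round(cx,1),round(cy,1),round(r,1),'zmed',np.median(w[m>0][:,2]).round(4),'corner deg',np.degrees(a).round(1), 'amp',abs((rr*np.exp(6j*th)).mean()).round(2))
# trays
for n,lo,hi in (('blue',(105,150,80),(125,255,255)),('yellow',(26,150,80),(34,255,255))):
    m=cv2.inRange(hsv,lo,hi);k,l,st,ce=cv2.connectedComponentsWithStats(m);i=1+np.argmax(st[1:,4]);
    mm=(l==i)
    rim=mm&(np.abs(P[...,2]-.035)<.006); fl=mm&(np.abs(P[...,2]-.005)<.005)
    v,u=np.where(rim);X=plane(c,np.c_[u,v],.035)[:,:2]
    R=cv2.minAreaRect((X*1000).astype(np.float32)); print(n,R,st[i])
    v,u=np.where(fl);X=plane(c,np.c_[u,v],.005)[:,:2]; print('floor',cv2.minAreaRect((X*1000).astype(np.float32)))
# handle
m=cv2.inRange(hsv,(0,150,80),(6,255,255))|cv2.inRange(hsv,(174,150,80),(180,255,255))
m[:,:165]=0;m[:,195:]=0;m[:120]=0;m[190:]=0
v,u=np.where(m>0);X=P[v,u];print('handle',len(u),X.mean(0).round(4));
i=np.argsort(v);print(X[i[:8]].mean(0).round(4),X[i[-8:]].mean(0).round(4), u[i[:8]].mean(),v[i[:8]].mean(),u[i[-8:]].mean(),v[i[-8:]].mean())
cv2.imwrite('pics/topz.png',cv2.resize(im[100:260,90:290],None,fx=4,fy=4,interpolation=cv2.INTER_CUBIC)[:600,:800])
s=grab('scene');cv2.imwrite('pics/sz.png',cv2.resize(s['image'][130:240,300:450],None,fx=5,fy=5,interpolation=cv2.INTER_CUBIC))
E
python3 m.py
```

```text
steel_a hull [418.6 256.7] circ 418.4 257.0 21.1 zmed 0.0395 corner deg -24.3 amp 1.61
steel_b hull [ 416.4 -133.4] circ 416.6 -133.6 19.7 zmed 0.0398 corner deg 8.5 amp 1.41
brass_a hull [443.3 146.2] circ 443.0 146.7 18.4 zmed 0.0392 corner deg 5.2 amp 0.27
brass_b hull [ 385.7 -262.7] circ 385.6 -262.6 18.9 zmed 0.0392 corner deg 19.3 amp 0.1
stub hull [441.7   8.1] circ 441.6 8.0 20.7 zmed 0.0552 corner deg -4.8 amp 0.27
blue ((604.3630981445312, -242.66355895996094), (160.9793701171875, 141.2423553466797), 80.6700439453125) [ 315  109   70   65 3634]
floor ((608.8660888671875, -246.11659240722656), (168.91104125976562, 151.2462921142578), 76.6103286743164)
yellow ((600.8491821289062, 1.6772994995117188), (160.184326171875, 140.00839233398438), 80.15267181396484) [ 216  111   72   65 3703]
floor ((607.4498901367188, -1.0163040161132812), (158.7286834716797, 152.81944274902344), 79.61339569091797)
handle 193 [0.5624 0.165  0.0875]
[0.6112 0.1614 0.075 ] [0.522  0.176  0.0739] 184.0 133.625 177.0 170.375
```

View pics/topz.png

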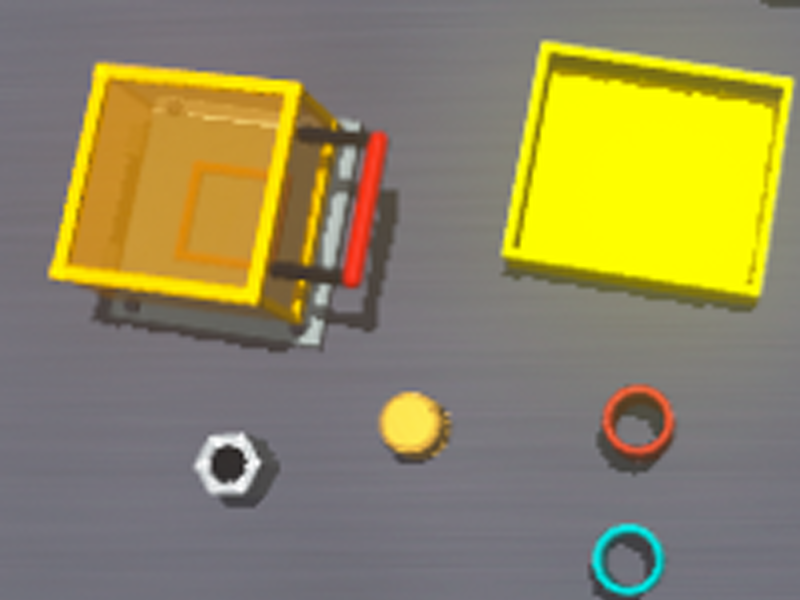

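View pics/sz.png

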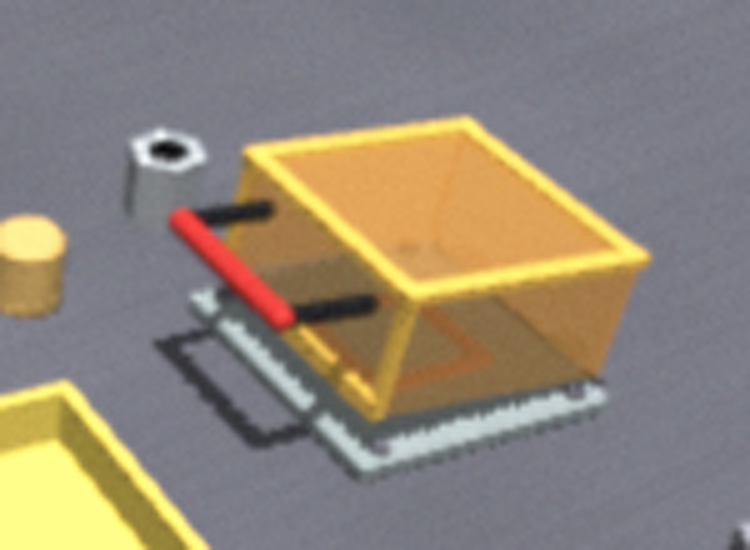

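Emit:
carry_out([
  {"translation": [0.228,-0.285,-0.12],"rotation": [0,0,-5],"claw": 100},
  {"translation": [0.228,-0.285,-0.12],"rotation": [0,0,-5],"claw": 100},
  {"translation": [0.228,-0.285,-0.12],"rotation": [0,0,-5],"claw": 100},
  {"translation": [0.228,-0.285,-0.12],"rotation": [0,0,-5],"claw": 100},
  {"translation": [0.228,-0.285,-0.12],"rotation": [0,0,-5],"claw": 100},
  {"translation": [0.228,-0.285,-0.12],"rotation": [0,0,-5],"claw": 100},
  {"translation": [0.228,-0.285,-0.12],"rotation": [0,0,-5],"claw": 100},
  {"translation": [0.228,-0.285,-0.12],"rotation": [0,0,-5],"claw": 100},
], force=25)

```text
time: 1.2
tool_pos: [0.419, 0.2571, 0.1185]
tool_rot: [[-0.91, 0.415, -0.001], [0.415, 0.91, 0.0], [0.001, -0.0, -1.0]]
contact_force: [-0.6, -0.0, -0.6]
gripper_width: 0.996
```

Emit:
carry_out([
  {"translation": [0,0,-0.06],"rotation": [0,0,0],"claw": 100},
  {"translation": [0,0,-0.111],"rotation": [0,0,0],"claw": 100},
  {"translation": [0,0,-0.111],"rotation": [0,0,0],"claw": 100},
  {"translation": [0,0,-0.111],"rotation": [0,0,0],"claw": 0},
  {"translation": [0,0,-0.111],"rotation": [0,0,0],"claw": 0},
  {"translation": [0,0,-0.111],"rotation": [0,0,0],"claw": 0},
  {"translation": [0,0,-0.111],"rotation": [0,0,0],"claw": 0},
  {"translation": [0,0,-0.111],"rotation": [0,0,0],"claw": 0},
], force=25)

```text
time: 2.2
tool_pos: [0.4193, 0.2573, 0.0081]
tool_rot: [[-0.911, 0.413, 0.001], [0.413, 0.911, 0.0], [-0.0, 0.0, -1.0]]
contact_force: [-0.2, -1.0, -0.2]
gripper_width: 0.449
```

Emit:
carry_out([
  {"translation": [0,0,0],"rotation": [0,0,0],"claw": 0},
  {"translation": [0,0,0],"rotation": [0,0,0],"claw": 0},
  {"translation": [0,0,0],"rotation": [0,0,0],"claw": 0},
  {"translation": [0,0,0.06],"rotation": [0,0,0],"claw": 0},
  {"translation": [0,0,0.12],"rotation": [0,0,0],"claw": 0},
  {"translation": [0,0,0.12],"rotation": [0,0,0],"claw": 0},
], force=25)

```text
time: 2.95
tool_pos: [0.4224, 0.2585, 0.1321]
tool_rot: [[-0.911, 0.413, 0.009], [0.413, 0.911, 0.003], [-0.007, 0.006, -1.0]]
contact_force: [-0.5, -0.1, -2.9]
gripper_width: 0.416
```

Emit:
carry_out([
  {"translation": [0.191,-0.467,0.01],"rotation": [0,0,-75],"claw": 0},
  {"translation": [0.191,-0.467,0.01],"rotation": [0,0,-75],"claw": 0},
  {"translation": [0.191,-0.467,0.01],"rotation": [0,0,-75],"claw": 0},
  {"translation": [0.191,-0.467,0.01],"rotation": [0,0,-75],"claw": 0},
  {"translation": [0.191,-0.467,0.01],"rotation": [0,0,-75],"claw": 0},
  {"translation": [0.191,-0.467,0.01],"rotation": [0,0,-75],"claw": 0},
  {"translation": [0.191,-0.467,0.01],"rotation": [0,0,-75],"claw": 0},
  {"translation": [0.191,-0.467,0.01],"rotation": [0,0,-75],"claw": 0},
])

```text
time: 3.95
tool_pos: [0.6076, -0.2068, 0.1348]
tool_rot: [[0.166, 0.986, -0.003], [0.986, -0.166, 0.002], [0.001, -0.003, -1.0]]
contact_force: [1.1, 0.7, -1.6]
gripper_width: 0.408
```

Emit:
carry_out([
  {"translation": [0,0,0],"rotation": [0,0,0],"claw": 0},
  {"translation": [0,0,0],"rotation": [0,0,0],"claw": 0},
])

```text
time: 4.2
tool_pos: [0.6068, -0.2045, 0.135]
tool_rot: [[0.164, 0.986, -0.004], [0.986, -0.164, 0.003], [0.002, -0.004, -1.0]]
contact_force: [-0.3, 0.3, -3.0]
gripper_width: 0.41
```

Emit:
carry_out([
  {"translation": [0.003,-0.0055,-0.06],"rotation": [0,0,0],"claw": 0},
  {"translation": [0.003,-0.0055,-0.1],"rotation": [0,0,0],"claw": 0},
  {"translation": [0.003,-0.0055,-0.115],"rotation": [0,0,0],"claw": 0},
  {"translation": [0.003,-0.0055,-0.12],"rotation": [0,0,0],"claw": 0},
  {"translation": [0.003,-0.0055,-0.121],"rotation": [0,0,0],"claw": 0},
  {"translation": [0.003,-0.0055,-0.121],"rotation": [0,0,0],"claw": 0},
])

```text
time: 4.95
tool_pos: [0.6125, -0.2113, 0.0185]
tool_rot: [[0.163, 0.987, 0.003], [0.987, -0.163, -0.001], [-0.001, 0.003, -1.0]]
contact_force: [0.3, 0.5, -2.3]
gripper_width: 0.413
```

Emit:
carry_out([
  {"translation": [0,0,-0.003],"rotation": [0,0,0],"claw": 0},
  {"translation": [0,0,-0.005],"rotation": [0,0,0],"claw": 0},
  {"translation": [0,0,-0.005],"rotation": [0,0,0],"claw": 0},
])

```text
time: 5.32
tool_pos: [0.6118, -0.2112, 0.013]
tool_rot: [[0.164, 0.987, 0.001], [0.987, -0.164, -0.0], [-0.0, 0.001, -1.0]]
contact_force: [-2.7, 1.0, 6.1]
gripper_width: 0.415
```

Emit:
carry_out([
  {"translation": [0,0,0],"rotation": [0,0,0],"claw": 75},
  {"translation": [0,0,0],"rotation": [0,0,0],"claw": 75},
  {"translation": [0,0,0],"rotation": [0,0,0],"claw": 75},
  {"translation": [0,0,0],"rotation": [0,0,0],"claw": 75},
  {"translation": [0,0,0.06],"rotation": [0,0,0],"claw": 75},
  {"translation": [0,0,0.11],"rotation": [0,0,0],"claw": 75},
  {"translation": [0,0,0.11],"rotation": [0,0,0],"claw": 100},
])

```text
time: 6.2
tool_pos: [0.6145, -0.2125, 0.1272]
tool_rot: [[0.163, 0.987, 0.008], [0.987, -0.163, -0.005], [-0.003, 0.009, -1.0]]
contact_force: [0.1, -0.3, -0.1]
gripper_width: 0.839
```

Emit:
carry_out([
  {"translation": [-0.195,0.078,0],"rotation": [0,0,-12],"claw": 100},
  {"translation": [-0.195,0.078,0],"rotation": [0,0,-12],"claw": 100},
  {"translation": [-0.195,0.078,0],"rotation": [0,0,-12],"claw": 100},
  {"translation": [-0.195,0.078,0],"rotation": [0,0,-12],"claw": 100},
  {"translation": [-0.195,0.078,0],"rotation": [0,0,-12],"claw": 100},
  {"translation": [-0.195,0.078,0],"rotation": [0,0,-12],"claw": 100},
])

```text
time: 6.95
tool_pos: [0.4172, -0.1334, 0.1216]
tool_rot: [[0.365, 0.931, 0.001], [0.931, -0.365, -0.0], [-0.0, 0.001, -1.0]]
contact_force: [0.3, 0.4, -0.2]
gripper_width: 1.001
```

Run:
```python
from h import *
c=grab('scene');save(c,'s1.png')
```

```text
(no output)
```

View pics/s1.png

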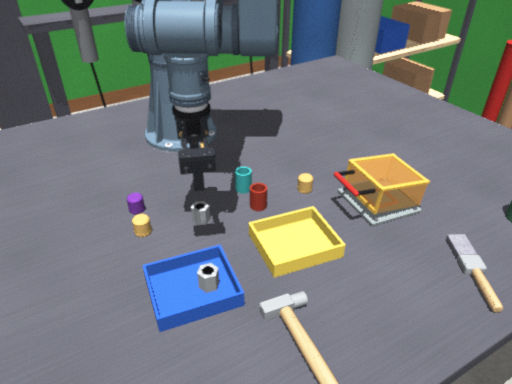

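The first coupling stands upright in the blue tray at about (208,278). The gripper is above the second one at (200,212).

Emit:
carry_out([
  {"translation": [0,0,-0.06],"rotation": [0,0,0],"claw": 100},
  {"translation": [0,0,-0.113],"rotation": [0,0,0],"claw": 100},
  {"translation": [0,0,-0.113],"rotation": [0,0,0],"claw": 70},
  {"translation": [0,0,-0.113],"rotation": [0,0,0],"claw": 0},
  {"translation": [0,0,-0.113],"rotation": [0,0,0],"claw": 0},
  {"translation": [0,0,-0.113],"rotation": [0,0,0],"claw": 0},
  {"translation": [0,0,-0.113],"rotation": [0,0,0],"claw": 0},
  {"translation": [0,0,-0.113],"rotation": [0,0,0],"claw": 0},
])

```text
time: 8.0
tool_pos: [0.4168, -0.1331, 0.0094]
tool_rot: [[0.365, 0.931, 0.001], [0.931, -0.365, -0.001], [-0.0, 0.001, -1.0]]
contact_force: [-1.8, 0.8, 6.8]
gripper_width: 0.406
```

Emit:
carry_out([
  {"translation": [0,0,0],"rotation": [0,0,0],"claw": 0},
  {"translation": [0,0,0],"rotation": [0,0,0],"claw": 0},
  {"translation": [0,0,0.06],"rotation": [0,0,0],"claw": 0},
  {"translation": [0,0,0.11],"rotation": [0,0,0],"claw": 0},
  {"translation": [0,0,0.11],"rotation": [0,0,0],"claw": 0},
])

```text
time: 8.62
tool_pos: [0.4189, -0.1344, 0.1223]
tool_rot: [[0.365, 0.931, 0.007], [0.931, -0.365, -0.004], [-0.002, 0.008, -1.0]]
contact_force: [-0.0, -0.1, -2.2]
gripper_width: 0.405
```

Emit:
carry_out([
  {"translation": [0.182,-0.142,0.01],"rotation": [0,0,12],"claw": 0},
  {"translation": [0.182,-0.142,0.01],"rotation": [0,0,12],"claw": 0},
  {"translation": [0.182,-0.142,0.01],"rotation": [0,0,12],"claw": 0},
  {"translation": [0.182,-0.142,0.01],"rotation": [0,0,12],"claw": 0},
  {"translation": [0.182,-0.142,0.01],"rotation": [0,0,12],"claw": 0},
  {"translation": [0.182,-0.142,0.01],"rotation": [0,0,12],"claw": 0},
])

```text
time: 9.38
tool_pos: [0.5967, -0.2736, 0.1263]
tool_rot: [[0.164, 0.987, -0.004], [0.987, -0.164, 0.003], [0.002, -0.004, -1.0]]
contact_force: [-0.5, 0.1, -1.2]
gripper_width: 0.411
```

Emit:
carry_out([
  {"translation": [0.001,-0.002,-0.06],"rotation": [0,0,0],"claw": 0},
  {"translation": [0.001,-0.002,-0.095],"rotation": [0,0,0],"claw": 0},
  {"translation": [0.001,-0.002,-0.106],"rotation": [0,0,0],"claw": 0},
  {"translation": [0.001,-0.002,-0.112],"rotation": [0,0,0],"claw": 0},
  {"translation": [0.001,-0.002,-0.113],"rotation": [0,0,0],"claw": 0},
  {"translation": [0.001,-0.002,-0.113],"rotation": [0,0,0],"claw": 0},
])

```text
time: 10.12
tool_pos: [0.6002, -0.2774, 0.0172]
tool_rot: [[0.163, 0.987, 0.002], [0.987, -0.163, -0.001], [-0.001, 0.002, -1.0]]
contact_force: [-0.2, 0.3, -1.3]
gripper_width: 0.405
```

Emit:
carry_out([
  {"translation": [0,0,-0.002],"rotation": [0,0,0],"claw": 0},
  {"translation": [0,0,-0.004],"rotation": [0,0,0],"claw": 0},
  {"translation": [0,0,-0.004],"rotation": [0,0,0],"claw": 0},
])

```text
time: 10.5
tool_pos: [0.6001, -0.2774, 0.0144]
tool_rot: [[0.163, 0.987, 0.001], [0.987, -0.163, -0.001], [-0.001, 0.001, -1.0]]
contact_force: [-6.1, 3.6, 13.2]
gripper_width: 0.408
```

Emit:
carry_out([
  {"translation": [0,0,0],"rotation": [0,0,0],"claw": 75},
  {"translation": [0,0,0],"rotation": [0,0,0],"claw": 75},
  {"translation": [0,0,0],"rotation": [0,0,0],"claw": 75},
  {"translation": [0,0,0],"rotation": [0,0,0],"claw": 75},
  {"translation": [0,0,0.06],"rotation": [0,0,0],"claw": 75},
  {"translation": [0,0,0.11],"rotation": [0,0,0],"claw": 75},
  {"translation": [0,0,0.11],"rotation": [0,0,0],"claw": 75},
])

```text
time: 11.38
tool_pos: [0.6023, -0.2789, 0.1272]
tool_rot: [[0.163, 0.987, 0.008], [0.987, -0.163, -0.006], [-0.004, 0.009, -1.0]]
contact_force: [0.2, -0.2, 0.1]
gripper_width: 0.751
```

Emit:
carry_out([
  {"translation": [-0.215,0.013,0],"rotation": [0,0,-45],"claw": 75},
  {"translation": [-0.215,0.013,0],"rotation": [0,0,-45],"claw": 75},
  {"translation": [-0.215,0.013,0],"rotation": [0,0,-45],"claw": 75},
  {"translation": [-0.215,0.013,0],"rotation": [0,0,-45],"claw": 75},
  {"translation": [-0.215,0.013,0],"rotation": [0,0,-45],"claw": 75},
  {"translation": [-0.215,0.013,0],"rotation": [0,0,-45],"claw": 75},
])

```text
time: 12.12
tool_pos: [0.3851, -0.2642, 0.1215]
tool_rot: [[0.812, 0.584, 0.0], [0.584, -0.812, -0.0], [0.0, 0.0, -1.0]]
contact_force: [-0.4, -0.8, 0.8]
gripper_width: 0.746
```

Run:
```python
from h import *
c=grab('scene');save(c,'s2.png')
c=grab('top');save(c,'t2.png')
```

```text
(no output)
```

View pics/s2.png

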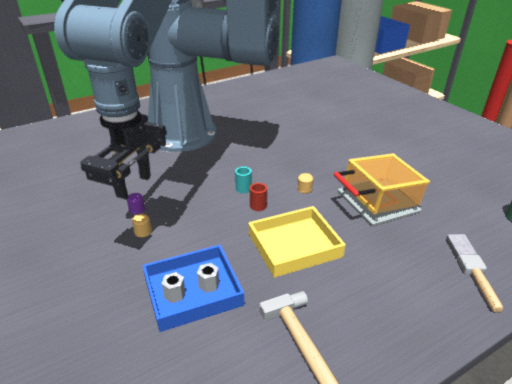

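View pics/t2.png

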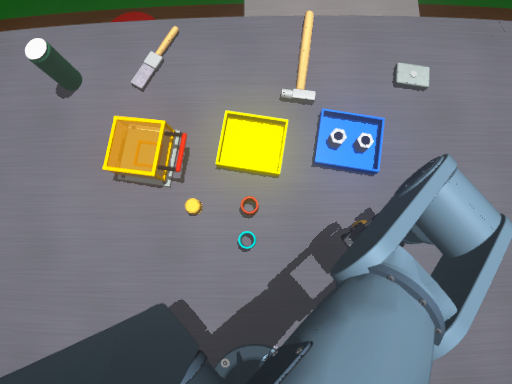

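Both couplings stand in the blue tray, at top-view pixels (337,136) and (365,141). Next is cap b.

Emit:
carry_out([
  {"translation": [0,0.001,-0.06],"rotation": [0,0,0],"claw": 75},
  {"translation": [0,0.001,-0.112],"rotation": [0,0,0],"claw": 75},
  {"translation": [0,0.001,-0.112],"rotation": [0,0,0],"claw": 70},
  {"translation": [0,0.001,-0.112],"rotation": [0,0,0],"claw": 0},
  {"translation": [0,0.001,-0.112],"rotation": [0,0,0],"claw": 0},
  {"translation": [0,0.001,-0.112],"rotation": [0,0,0],"claw": 0},
  {"translation": [0,0.001,-0.112],"rotation": [0,0,0],"claw": 0},
  {"translation": [0,0.001,-0.112],"rotation": [0,0,0],"claw": 0},
])

```text
time: 13.22
tool_pos: [0.3859, -0.2645, 0.0119]
tool_rot: [[0.813, 0.582, 0.003], [0.582, -0.813, -0.003], [0.001, 0.005, -1.0]]
contact_force: [0.9, 0.9, 8.1]
gripper_width: 0.426
```

Emit:
carry_out([
  {"translation": [0,0,0],"rotation": [0,0,0],"claw": 0},
  {"translation": [0,0,0.06],"rotation": [0,0,0],"claw": 0},
  {"translation": [0,0,0.12],"rotation": [0,0,0],"claw": 0},
  {"translation": [0,0,0.12],"rotation": [0,0,0],"claw": 0},
])

```text
time: 13.72
tool_pos: [0.387, -0.2658, 0.1353]
tool_rot: [[0.813, 0.582, 0.008], [0.582, -0.813, -0.009], [0.001, 0.012, -1.0]]
contact_force: [0.7, 0.6, -2.3]
gripper_width: 0.423
```

Emit:
carry_out([
  {"translation": [0.21,0.233,0],"rotation": [0,0,45],"claw": 0},
  {"translation": [0.21,0.233,0],"rotation": [0,0,45],"claw": 0},
  {"translation": [0.21,0.233,0],"rotation": [0,0,45],"claw": 0},
  {"translation": [0.21,0.233,0],"rotation": [0,0,45],"claw": 0},
  {"translation": [0.21,0.233,0],"rotation": [0,0,45],"claw": 0},
  {"translation": [0.21,0.233,0],"rotation": [0,0,45],"claw": 0},
  {"translation": [0.21,0.233,0],"rotation": [0,0,45],"claw": 0},
  {"translation": [0.21,0.233,0],"rotation": [0,0,45],"claw": 0},
])

```text
time: 14.72
tool_pos: [0.5932, -0.0309, 0.129]
tool_rot: [[0.165, 0.986, -0.001], [0.986, -0.165, 0.0], [-0.0, -0.001, -1.0]]
contact_force: [0.5, -0.4, -1.3]
gripper_width: 0.423
```

Emit:
carry_out([
  {"translation": [0,0,-0.06],"rotation": [0,0,0],"claw": 0},
  {"translation": [0,0,-0.095],"rotation": [0,0,0],"claw": 0},
  {"translation": [0,0,-0.105],"rotation": [0,0,0],"claw": 0},
  {"translation": [0,0,-0.11],"rotation": [0,0,0],"claw": 0},
  {"translation": [0,0,-0.11],"rotation": [0,0,0],"claw": 0},
])

```text
time: 15.35
tool_pos: [0.5953, -0.0305, 0.021]
tool_rot: [[0.164, 0.986, 0.002], [0.986, -0.164, -0.001], [-0.0, 0.002, -1.0]]
contact_force: [-0.5, -0.8, -1.9]
gripper_width: 0.421
```

Target TCP z is about 0.017.

Emit:
carry_out([
  {"translation": [0,0,-0.003],"rotation": [0,0,0],"claw": 0},
  {"translation": [0,0,-0.005],"rotation": [0,0,0],"claw": 0},
  {"translation": [0,0,-0.005],"rotation": [0,0,0],"claw": 0},
])

```text
time: 15.72
tool_pos: [0.5954, -0.0301, 0.0169]
tool_rot: [[0.163, 0.987, 0.002], [0.987, -0.163, -0.001], [-0.001, 0.002, -1.0]]
contact_force: [-4.4, -0.7, 11.5]
gripper_width: 0.421
```

Emit:
carry_out([
  {"translation": [0,0,0],"rotation": [0,0,0],"claw": 75},
  {"translation": [0,0,0],"rotation": [0,0,0],"claw": 75},
  {"translation": [0,0,0],"rotation": [0,0,0],"claw": 75},
  {"translation": [0,0,0],"rotation": [0,0,0],"claw": 75},
  {"translation": [0,0,0.06],"rotation": [0,0,0],"claw": 75},
  {"translation": [0,0,0.12],"rotation": [0,0,0],"claw": 75},
  {"translation": [0,0,0.12],"rotation": [0,0,0],"claw": 75},
])

```text
time: 16.6
tool_pos: [0.5982, -0.0308, 0.1406]
tool_rot: [[0.163, 0.986, 0.011], [0.987, -0.163, -0.003], [-0.001, 0.011, -1.0]]
contact_force: [-0.1, 0.5, -0.7]
gripper_width: 0.748
```

Emit:
carry_out([
  {"translation": [-0.152,0.177,0],"rotation": [0,0,-45],"claw": 75},
  {"translation": [-0.152,0.177,0],"rotation": [0,0,-45],"claw": 75},
  {"translation": [-0.152,0.177,0],"rotation": [0,0,-45],"claw": 75},
  {"translation": [-0.152,0.177,0],"rotation": [0,0,-45],"claw": 75},
  {"translation": [-0.152,0.177,0],"rotation": [0,0,-45],"claw": 75},
  {"translation": [-0.152,0.177,0],"rotation": [0,0,-45],"claw": 75},
])

```text
time: 17.35
tool_pos: [0.4415, 0.1475, 0.1338]
tool_rot: [[0.812, 0.583, -0.001], [0.583, -0.812, -0.0], [-0.001, -0.001, -1.0]]
contact_force: [0.0, 0.0, -0.6]
gripper_width: 0.75
```

Emit:
carry_out([
  {"translation": [0.001,-0.001,-0.06],"rotation": [0,0,0],"claw": 75},
  {"translation": [0.001,-0.001,-0.12],"rotation": [0,0,0],"claw": 75},
  {"translation": [0.001,-0.001,-0.124],"rotation": [0,0,0],"claw": 70},
  {"translation": [0.001,-0.001,-0.124],"rotation": [0,0,0],"claw": 0},
  {"translation": [0.001,-0.001,-0.124],"rotation": [0,0,0],"claw": 0},
  {"translation": [0.001,-0.001,-0.124],"rotation": [0,0,0],"claw": 0},
  {"translation": [0.001,-0.001,-0.124],"rotation": [0,0,0],"claw": 0},
  {"translation": [0.001,-0.001,-0.124],"rotation": [0,0,0],"claw": 0},
])

```text
time: 18.35
tool_pos: [0.4455, 0.1463, 0.0131]
tool_rot: [[0.813, 0.582, 0.005], [0.582, -0.813, 0.0], [0.004, 0.003, -1.0]]
contact_force: [-0.2, -0.8, 8.5]
gripper_width: 0.422
```

Emit:
carry_out([
  {"translation": [0,0,0],"rotation": [0,0,0],"claw": 0},
  {"translation": [0,0,0.06],"rotation": [0,0,0],"claw": 0},
  {"translation": [0,0,0.12],"rotation": [0,0,0],"claw": 0},
  {"translation": [0,0,0.12],"rotation": [0,0,0],"claw": 0},
])

```text
time: 18.85
tool_pos: [0.4475, 0.1466, 0.1366]
tool_rot: [[0.813, 0.582, 0.012], [0.582, -0.813, 0.001], [0.011, 0.007, -1.0]]
contact_force: [0.4, -0.4, -0.7]
gripper_width: 0.424
```

Emit:
carry_out([
  {"translation": [0.161,-0.112,0],"rotation": [0,0,45],"claw": 0},
  {"translation": [0.161,-0.112,0],"rotation": [0,0,45],"claw": 0},
  {"translation": [0.161,-0.112,0],"rotation": [0,0,45],"claw": 0},
  {"translation": [0.161,-0.112,0],"rotation": [0,0,45],"claw": 0},
  {"translation": [0.161,-0.112,0],"rotation": [0,0,45],"claw": 0},
  {"translation": [0.161,-0.112,0],"rotation": [0,0,45],"claw": 0},
  {"translation": [0.161,-0.112,0],"rotation": [0,0,45],"claw": 0},
])

```text
time: 19.73
tool_pos: [0.6035, 0.035, 0.1306]
tool_rot: [[0.165, 0.986, -0.0], [0.986, -0.165, 0.0], [0.0, -0.0, -1.0]]
contact_force: [-0.0, -0.9, -1.6]
gripper_width: 0.424
```

Emit:
carry_out([
  {"translation": [0,0,-0.06],"rotation": [0,0,0],"claw": 0},
  {"translation": [0,0,-0.095],"rotation": [0,0,0],"claw": 0},
  {"translation": [0,0,-0.108],"rotation": [0,0,0],"claw": 0},
  {"translation": [0,0,-0.112],"rotation": [0,0,0],"claw": 0},
  {"translation": [0,0,-0.112],"rotation": [0,0,0],"claw": 0},
])

```text
time: 20.35
tool_pos: [0.6055, 0.0341, 0.0201]
tool_rot: [[0.164, 0.987, 0.002], [0.987, -0.164, -0.0], [0.0, 0.002, -1.0]]
contact_force: [1.0, 1.1, -1.3]
gripper_width: 0.42
```

Emit:
carry_out([
  {"translation": [0,0,-0.002],"rotation": [0,0,0],"claw": 0},
  {"translation": [0,0,-0.004],"rotation": [0,0,0],"claw": 0},
  {"translation": [0,0,-0.004],"rotation": [0,0,0],"claw": 0},
  {"translation": [0,0,-0.004],"rotation": [0,0,0],"claw": 75},
  {"translation": [0,0,-0.004],"rotation": [0,0,0],"claw": 75},
  {"translation": [0,0,-0.004],"rotation": [0,0,0],"claw": 75},
  {"translation": [0,0,-0.004],"rotation": [0,0,0],"claw": 75},
  {"translation": [0,0,-0.004],"rotation": [0,0,0],"claw": 75},
])

```text
time: 21.35
tool_pos: [0.6042, 0.0341, 0.0144]
tool_rot: [[0.164, 0.987, -0.0], [0.987, -0.164, 0.0], [-0.0, -0.0, -1.0]]
contact_force: [-0.2, -0.3, -0.1]
gripper_width: 0.749
```

Emit:
carry_out([
  {"translation": [0,0,0.06],"rotation": [0,0,0],"claw": 75},
  {"translation": [0,0,0.12],"rotation": [0,0,0],"claw": 75},
  {"translation": [-0.1,-0.1,0.13],"rotation": [0,0,0],"claw": 75},
  {"translation": [-0.15,-0.15,0.13],"rotation": [0,0,0],"claw": 75},
  {"translation": [-0.2,-0.2,0.13],"rotation": [0,0,0],"claw": 40},
  {"translation": [-0.2,-0.2,0.13],"rotation": [0,0,0],"claw": 40},
])

```text
time: 22.1
tool_pos: [0.4264, -0.1436, 0.1442]
tool_rot: [[0.163, 0.987, 0.001], [0.987, -0.163, -0.001], [-0.001, 0.001, -1.0]]
contact_force: [1.1, -0.7, -0.1]
gripper_width: 0.55
```

```bash
cat > st.py <<'E'
from h import *
c=grab('top');save(c,'t3.png');P=pts(c);hsv=cv2.cvtColor(c['image'],cv2.COLOR_BGR2HSV)
cv2.imwrite('pics/t3z.png',cv2.resize(c['image'][100:200,90:210],None,fx=6,fy=6,interpolation=cv2.INTER_CUBIC))
s=grab('scene');save(s,'s3.png')
m=cv2.inRange(hsv,(0,150,80),(6,255,255))|cv2.inRange(hsv,(174,150,80),(180,255,255))
m[:,:165]=0;m[:,195:]=0;m[:120]=0;m[190:]=0
k,l,st,ce=cv2.connectedComponentsWithStats(m);i=1+np.argmax(st[1:,4])
v,u=np.where(l==i);Z=P[v,u,2];print(np.percentile(Z,[5,25,50,75,95]).round(4))
# outline on plane z~.083
X=plane(c,np.c_[u,v],.083)[:,:2]*1000
print('top',cv2.minAreaRect(X.astype(np.float32)), X.mean(0))
hs=cv2.cvtColor(s['image'],cv2.COLOR_BGR2HSV)
m=cv2.inRange(hs,(0,150,80),(6,255,255))|cv2.inRange(hs,(174,150,80),(180,255,255))
m[:,:325]=0;m[:,375:]=0;m[:160]=0;m[215:]=0
k,l,st,ce=cv2.connectedComponentsWithStats(m);i=1+np.argmax(st[1:,4])
vs,us=np.where(l==i)
# triangulate centroids of the bar
def ray(c,uv):
    q=rays(c,[uv])[0];d=c['cam_to_world'][:3,:3]@np.r_[q,1];return c['cam_to_world'][:3,3],d/np.linalg.norm(d)
def tri(a,b):
    (o1,d1),(o2,d2)=a,b
    t=np.linalg.lstsq(np.c_[d1,-d2],o2-o1,rcond=None)[0];p,q=o1+t[0]*d1,o2+t[1]*d2;return (p+q)/2,np.linalg.norm(p-q)
R1=cv2.minAreaRect(np.c_[u,v].astype(np.float32));R2=cv2.minAreaRect(np.c_[us,vs].astype(np.float32))
print(R1,R2);print('tri',tri(ray(c,R1[0]),ray(s,R2[0])))
E
python3 st.py
```

```text
[0.0824 0.085  0.0864 0.0877 0.089 ]
top ((564.1982421875, 166.02658081054688), (12.844236373901367, 93.31918334960938), 81.09432983398438) [564.02511964 166.0235751 ]
((180.71131896972656, 152.03961181640625), (5.344367504119873, 39.00774002075195), 10.61965560913086) ((346.0000305175781, 183.50001525878906), (31.819805145263672, 4.949747085571289), 45.0)
tri (array([0.56542043, 0.16789211, 0.07917461]), np.float64(0.002005708228813481))
```

View pics/t3.png

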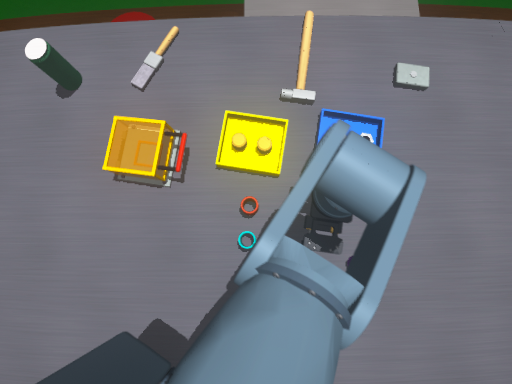

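View pics/s3.png

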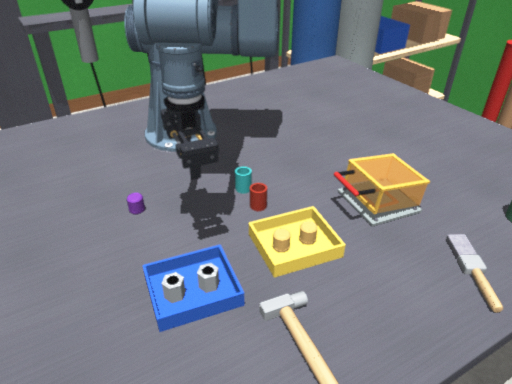

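View pics/t3z.png

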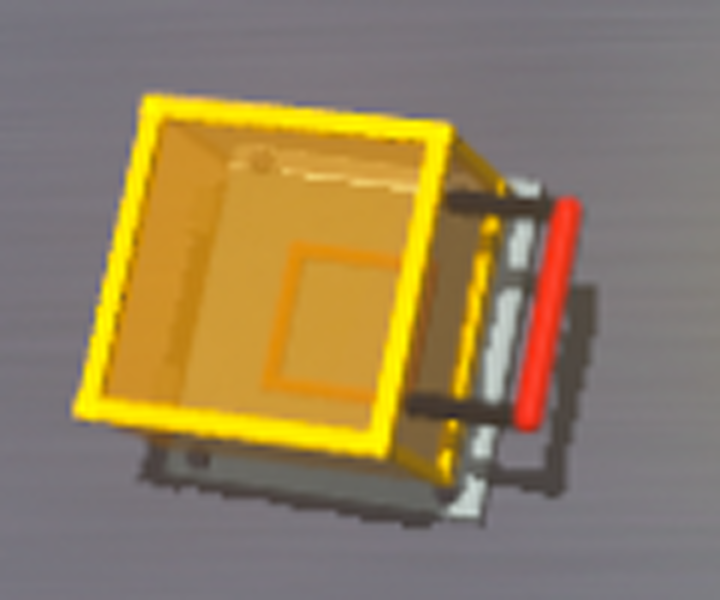

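All four parts stand in their trays: couplings at (173,288) and (208,278), caps at (281,242) and (308,234) in the scene view. The guard is slightly ajar, with the handle centre near (0.5645, 0.166, 0.081). I'll go above the handle next.

Emit:
carry_out([
  {"translation": [0.138,0.31,0.015],"rotation": [0,0,90],"claw": 45},
  {"translation": [0.138,0.31,0.015],"rotation": [0,0,90],"claw": 45},
  {"translation": [0.138,0.31,0.015],"rotation": [0,0,90],"claw": 45},
  {"translation": [0.138,0.31,0.015],"rotation": [0,0,90],"claw": 45},
  {"translation": [0.138,0.31,0.015],"rotation": [0,0,90],"claw": 45},
  {"translation": [0.138,0.31,0.015],"rotation": [0,0,90],"claw": 45},
  {"translation": [0.138,0.31,0.015],"rotation": [0,0,90],"claw": 45},
  {"translation": [0.138,0.31,0.015],"rotation": [0,0,90],"claw": 45},
])

```text
time: 23.2
tool_pos: [0.5656, 0.169, 0.1585]
tool_rot: [[-0.974, 0.225, -0.0], [0.225, 0.974, 0.0], [0.0, 0.0, -1.0]]
contact_force: [-0.5, 0.8, -1.2]
gripper_width: 0.449
```

Emit:
carry_out([
  {"translation": [0,0,0],"rotation": [0,0,6],"claw": 45},
  {"translation": [0,0,0],"rotation": [0,0,6],"claw": 45},
])

```text
time: 23.45
tool_pos: [0.5656, 0.1682, 0.1587]
tool_rot: [[-0.991, 0.13, -0.0], [0.13, 0.991, 0.0], [0.0, 0.0, -1.0]]
contact_force: [-0.3, -0.6, 0.3]
gripper_width: 0.447
```

Emit:
carry_out([
  {"translation": [0,-0.001,-0.05],"rotation": [0,0,-1.5],"claw": 45},
  {"translation": [0,-0.001,-0.08],"rotation": [0,0,-1.5],"claw": 45},
  {"translation": [0,-0.001,-0.093],"rotation": [0,0,-1.5],"claw": 45},
  {"translation": [0,-0.001,-0.093],"rotation": [0,0,-1.5],"claw": 45},
])

```text
time: 23.95
tool_pos: [0.5654, 0.1667, 0.0655]
tool_rot: [[-0.988, 0.157, -0.001], [0.157, 0.988, -0.0], [0.001, -0.0, -1.0]]
contact_force: [-0.1, 0.8, 0.1]
gripper_width: 0.449
```

Emit:
carry_out([
  {"translation": [0,0,0],"rotation": [0,0,0],"claw": 0},
  {"translation": [0,0,0],"rotation": [0,0,0],"claw": 0},
  {"translation": [0,0,0],"rotation": [0,0,0],"claw": 0},
  {"translation": [0,0,0],"rotation": [0,0,0],"claw": 0},
  {"translation": [0,0,0],"rotation": [0,0,0],"claw": 0},
], force=15)

```text
time: 24.58
tool_pos: [0.5662, 0.1658, 0.0665]
tool_rot: [[-0.988, 0.156, 0.001], [0.156, 0.988, -0.001], [-0.001, -0.001, -1.0]]
contact_force: [-1.0, -5.5, 3.2]
gripper_width: 0.133
```

Emit:
carry_out([
  {"translation": [0.0012,0.0076,0.0168],"rotation": [0,0,0],"claw": 0},
  {"translation": [0.0026,0.0167,0.0329],"rotation": [0,0,0],"claw": 0},
  {"translation": [0.0043,0.0275,0.0479],"rotation": [0,0,0],"claw": 0},
  {"translation": [0.0062,0.0395,0.0617],"rotation": [0,0,0],"claw": 0},
  {"translation": [0.0062,0.0395,0.0617],"rotation": [0,0,0],"claw": 0},
])

```text
time: 25.2
tool_pos: [0.5726, 0.205, 0.13]
tool_rot: [[-0.988, 0.155, 0.001], [0.155, 0.988, -0.003], [-0.002, -0.003, -1.0]]
contact_force: [-4.7, -11.3, 10.9]
gripper_width: 0.128
```

Run:
```python
from h import *
c=grab('scene');save(c,'s4.png')
```

```text
(no output)
```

View pics/s4.png

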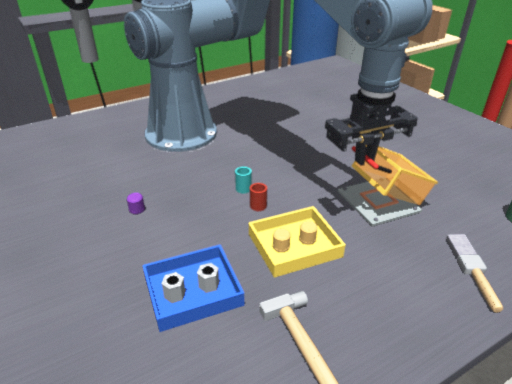

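Emit:
carry_out([
  {"translation": [0.002,0.012,0.0145],"rotation": [0,0,0],"claw": 0},
  {"translation": [0.0042,0.0264,0.026],"rotation": [0,0,0],"claw": 0},
  {"translation": [0.0066,0.042,0.036],"rotation": [0,0,0],"claw": 0},
  {"translation": [0.0092,0.058,0.0444],"rotation": [0,0,0],"claw": 0},
  {"translation": [0.0119,0.0753,0.051],"rotation": [0,0,0],"claw": 0},
  {"translation": [0.0147,0.0929,0.0559],"rotation": [0,0,0],"claw": 0},
  {"translation": [0.0147,0.0929,0.0559],"rotation": [0,0,0],"claw": 0},
], force=12)

```text
time: 26.12
tool_pos: [0.5876, 0.3013, 0.1846]
tool_rot: [[-0.988, 0.154, 0.003], [0.154, 0.988, 0.002], [-0.003, 0.003, -1.0]]
contact_force: [3.8, 0.4, 5.3]
gripper_width: 0.128
```

Emit:
carry_out([
  {"translation": [0.0029,0.0181,0.003],"rotation": [0,0,0],"claw": 0},
  {"translation": [0.0058,0.0364,0.004],"rotation": [0,0,0],"claw": 0},
  {"translation": [0.0087,0.0546,0.0036],"rotation": [0,0,0],"claw": 0},
  {"translation": [0.0116,0.0727,0.0012],"rotation": [0,0,0],"claw": 0},
  {"translation": [0.0144,0.0905,-0.0025],"rotation": [0,0,0],"claw": 0},
  {"translation": [0.0172,0.1078,-0.0085],"rotation": [0,0,0],"claw": 0},
  {"translation": [0.0172,0.1078,-0.0085],"rotation": [0,0,0],"claw": 0},
])

```text
time: 27.0
tool_pos: [0.6037, 0.409, 0.1735]
tool_rot: [[-0.988, 0.155, -0.0], [0.155, 0.988, 0.001], [0.0, 0.001, -1.0]]
contact_force: [6.9, 0.9, -1.4]
gripper_width: 0.126
```

Run:
```python
from h import *
c=grab('scene');save(c,'s5.png')
```

```text
(no output)
```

View pics/s5.png

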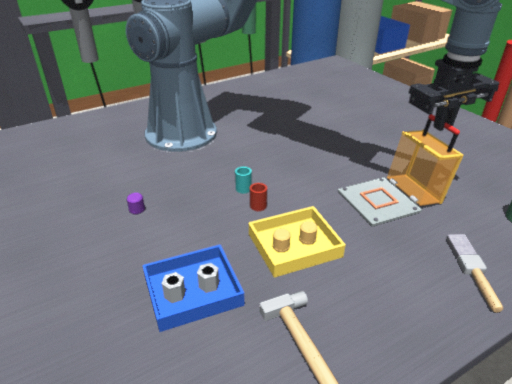

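Emit:
carry_out([
  {"translation": [0.001,0.007,-0.003],"rotation": [0,0,0],"claw": 0},
  {"translation": [0.001,0.007,-0.003],"rotation": [0,0,0],"claw": 0},
  {"translation": [0.001,0.007,-0.003],"rotation": [0,0,0],"claw": 40},
  {"translation": [0.001,0.007,-0.003],"rotation": [0,0,0],"claw": 40},
  {"translation": [0.001,0.007,-0.003],"rotation": [0,0,0],"claw": 40},
  {"translation": [0.001,0.007,0.057],"rotation": [0,0,0],"claw": 40},
  {"translation": [0.001,0.007,0.1],"rotation": [0,0,0],"claw": 40},
])

```text
time: 27.92
tool_pos: [0.6048, 0.414, 0.2773]
tool_rot: [[-0.988, 0.156, 0.001], [0.156, 0.988, 0.001], [-0.001, 0.001, -1.0]]
contact_force: [-0.2, -0.2, 0.1]
gripper_width: 0.397
```

Emit:
carry_out([
  {"translation": [-0.16,-0.4,-0.05],"rotation": [0,0,-45],"claw": 75},
  {"translation": [-0.16,-0.4,-0.05],"rotation": [0,0,-45],"claw": 75},
  {"translation": [-0.16,-0.4,-0.05],"rotation": [0,0,-45],"claw": 75},
  {"translation": [-0.16,-0.4,-0.05],"rotation": [0,0,-45],"claw": 75},
  {"translation": [-0.16,-0.4,-0.05],"rotation": [0,0,-45],"claw": 75},
  {"translation": [-0.16,-0.4,-0.05],"rotation": [0,0,-45],"claw": 75},
  {"translation": [-0.16,-0.4,-0.05],"rotation": [0,0,-45],"claw": 75},
  {"translation": [-0.16,-0.4,-0.05],"rotation": [0,0,-45],"claw": 75},
])

```text
time: 28.92
tool_pos: [0.4435, 0.0109, 0.2248]
tool_rot: [[-0.583, 0.812, -0.001], [0.812, 0.583, -0.0], [0.0, -0.001, -1.0]]
contact_force: [0.1, 1.0, -0.6]
gripper_width: 0.752
```

Run:
```python
from h import *
for n in ('top','scene'):
    c=grab(n);save(c,n+'6.png');im=c['image']
    if n=='top': z=im[100:200,90:210]
    else: z=im[130:230,320:470]
    cv2.imwrite('pics/%s6z.png'%n,cv2.resize(z,None,fx=5,fy=5,interpolation=cv2.INTER_CUBIC))
print(manip.get_state()['tool_pos'])
```

```text
[0.44497321 0.01350784 0.22549052]
```

View pics/top6z.png

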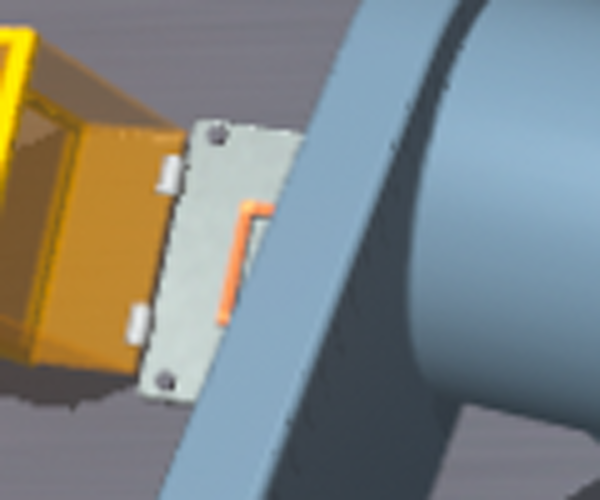

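View pics/scene6z.png

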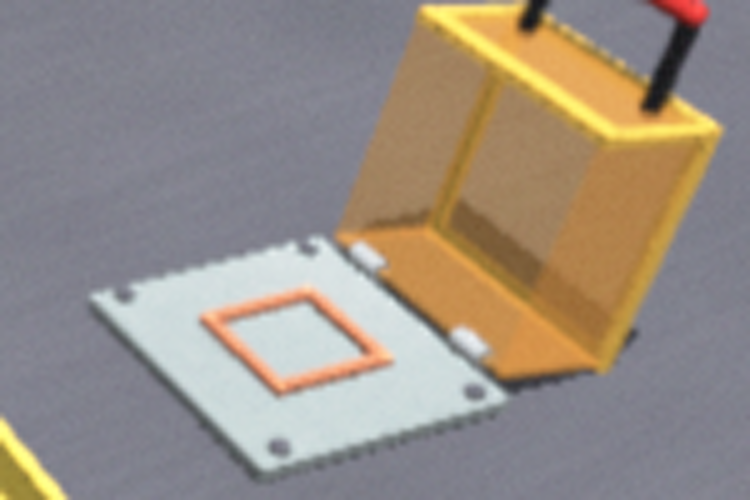

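The guard is open and the nest is fully visible in the scene view, around (380,198). Picking up the stub next.

Emit:
carry_out([
  {"translation": [-0.003,-0.0055,-0.06],"rotation": [0,0,0],"claw": 75},
  {"translation": [-0.003,-0.0055,-0.12],"rotation": [0,0,0],"claw": 75},
  {"translation": [-0.003,-0.0055,-0.12],"rotation": [0,0,0],"claw": 75},
  {"translation": [-0.003,-0.0055,-0.12],"rotation": [0,0,0],"claw": 75},
])

```text
time: 29.52
tool_pos: [0.4434, 0.0088, 0.1069]
tool_rot: [[-0.59, 0.808, 0.002], [0.808, 0.59, -0.0], [-0.001, 0.001, -1.0]]
contact_force: [0.1, 0.1, 0.5]
gripper_width: 0.756
```

```bash
cat > nest.py <<'E'
from h import *
def nest(n,box):
    c=grab(n);hsv=cv2.cvtColor(c['image'],cv2.COLOR_BGR2HSV)
    m=cv2.inRange(hsv,(3,90,120),(14,255,255));x0,y0,x1,y1=box
    M=np.zeros_like(m);M[y0:y1,x0:x1]=m[y0:y1,x0:x1]
    k,l,st,ce=cv2.connectedComponentsWithStats(M);i=1+np.argmax(st[1:,4]);print(n,st[i])
    q,_=cv2.findContours((l==i).astype(np.uint8),cv2.RETR_EXTERNAL,cv2.CHAIN_APPROX_NONE)
    q=max(q,key=cv2.contourArea)[:,0]
    for z in (.015,.0125): print(cv2.minAreaRect((plane(c,q,z)[:,:2]*1000).astype(np.float32)))
import sys
nest('scene',(350,180,410,215))
if len(sys.argv)>1: nest('top',(125,130,170,175))
E
python3 nest.py; python3 -c "
from h import *
print(manip.get_state()['tool_pos'])"
```

```text
scene [360 188  38  21 174]
((585.8845825195312, 266.3868408203125), (65.9131088256836, 66.51305389404297), 80.14083099365234)
((583.6307983398438, 269.19110107421875), (66.17359924316406, 66.7758560180664), 80.14087677001953)
[0.44404312 0.00849063 0.10762343]
```

Emit:
carry_out([
  {"translation": [-0.002,-0.0005,-0.055],"rotation": [0,0,0],"claw": 75},
  {"translation": [-0.002,-0.0005,-0.087],"rotation": [0,0,0],"claw": 75},
  {"translation": [-0.002,-0.0005,-0.087],"rotation": [0,0,0],"claw": 70},
  {"translation": [-0.002,-0.0005,-0.087],"rotation": [0,0,0],"claw": 0},
  {"translation": [-0.002,-0.0005,-0.087],"rotation": [0,0,0],"claw": 0},
  {"translation": [-0.002,-0.0005,-0.087],"rotation": [0,0,0],"claw": 0},
  {"translation": [-0.002,-0.0005,-0.087],"rotation": [0,0,0],"claw": 0},
  {"translation": [-0.002,-0.0005,-0.087],"rotation": [0,0,0],"claw": 0},
], force=25)

```text
time: 30.58
tool_pos: [0.4417, 0.0074, 0.02]
tool_rot: [[-0.588, 0.809, 0.004], [0.809, 0.588, -0.001], [-0.003, 0.003, -1.0]]
contact_force: [-1.1, 0.8, 9.3]
gripper_width: 0.462
```

Emit:
carry_out([
  {"translation": [0,0,0],"rotation": [0,0,0],"claw": 0},
  {"translation": [0,0,0.06],"rotation": [0,0,0],"claw": 0},
  {"translation": [0,0,0.12],"rotation": [0,0,0],"claw": 0},
  {"translation": [0,0,0.12],"rotation": [0,0,0],"claw": 0},
])

```text
time: 31.08
tool_pos: [0.4436, 0.0069, 0.1434]
tool_rot: [[-0.588, 0.809, 0.011], [0.809, 0.588, -0.003], [-0.009, 0.007, -1.0]]
contact_force: [0.0, 0.5, -1.8]
gripper_width: 0.461
```

```bash
python3 nest.py 1
python3 - <<'E'
from h import *
c=grab('top');save(c,'t7.png')
E
```

```text
scene [360 188  38  21 172]
((585.8845825195312, 266.3868408203125), (65.9131088256836, 66.51305389404297), 80.14083099365234)
((583.6307983398438, 269.19110107421875), (66.17359924316406, 66.7758560180664), 80.14087677001953)
top [134 141  29  27 220]
((579.9154663085938, 267.9259338378906), (66.24532318115234, 66.22024536132812), 80.8175277709961)
((580.5992431640625, 268.7859191894531), (66.43958282470703, 66.41441345214844), 80.81757354736328)
```

View pics/t7.png

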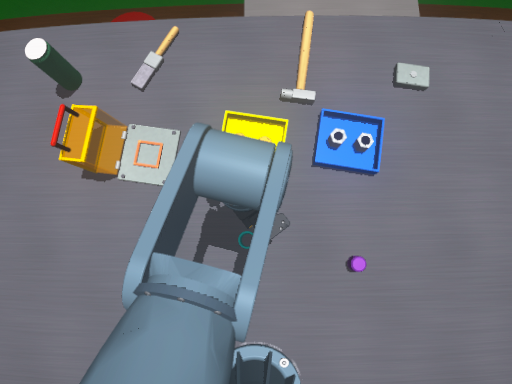

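The nest is visible in the top view at (148,154), and the two views agree on about (0.582, 0.2675).

Emit:
carry_out([
  {"translation": [0.14,0.26,0],"rotation": [0,0,-45],"claw": 0},
  {"translation": [0.14,0.26,0],"rotation": [0,0,-45],"claw": 0},
  {"translation": [0.14,0.26,0],"rotation": [0,0,-45],"claw": 0},
  {"translation": [0.14,0.26,0],"rotation": [0,0,-45],"claw": 0},
  {"translation": [0.14,0.26,0],"rotation": [0,0,-45],"claw": 0},
  {"translation": [0.14,0.26,0],"rotation": [0,0,-45],"claw": 0},
  {"translation": [0.14,0.26,0],"rotation": [0,0,-45],"claw": 0},
  {"translation": [0.14,0.26,0],"rotation": [0,0,-45],"claw": 0},
])

```text
time: 32.22
tool_pos: [0.5788, 0.2663, 0.1369]
tool_rot: [[0.157, 0.988, -0.002], [0.988, -0.157, -0.001], [-0.001, -0.002, -1.0]]
contact_force: [0.1, 0.2, -2.6]
gripper_width: 0.464
```

Emit:
carry_out([
  {"translation": [0,0,-0.05],"rotation": [0,0,0],"claw": 0},
  {"translation": [0,0,-0.08],"rotation": [0,0,0],"claw": 0},
  {"translation": [0,0,-0.09],"rotation": [0,0,0],"claw": 0},
  {"translation": [0,0,-0.09],"rotation": [0,0,0],"claw": 0},
  {"translation": [0,0,-0.09],"rotation": [0,0,0],"claw": 0},
])

```text
time: 32.85
tool_pos: [0.5812, 0.2677, 0.05]
tool_rot: [[0.156, 0.988, 0.003], [0.988, -0.156, 0.001], [0.001, 0.003, -1.0]]
contact_force: [-0.0, 0.4, -2.7]
gripper_width: 0.463
```

Run:
```python
from h import *
c=grab('scene');im=c['image'];print(manip.get_state()['tool_pos'])
cv2.imwrite('pics/s8z.png',cv2.resize(im[110:230,310:460],None,fx=5,fy=5,interpolation=cv2.INTER_CUBIC))
```

```text
[0.5811642  0.26784902 0.04997914]
```

View pics/s8z.png

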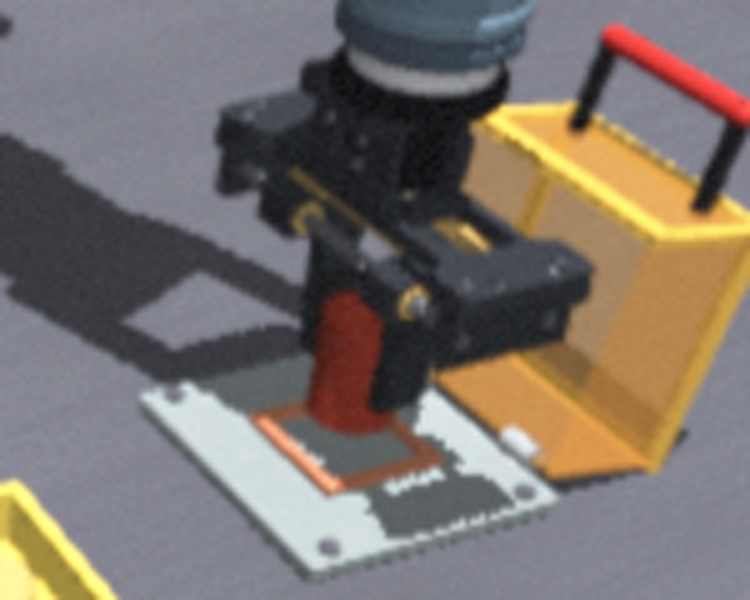

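Emit:
carry_out([
  {"translation": [0.0005,0,-0.01],"rotation": [0,0,0],"claw": 0},
  {"translation": [0.0005,0,-0.016],"rotation": [0,0,0],"claw": 0},
  {"translation": [0.0005,0,-0.019],"rotation": [0,0,0],"claw": 0},
  {"translation": [0.0005,0,-0.021],"rotation": [0,0,0],"claw": 0},
  {"translation": [0.0005,0,-0.021],"rotation": [0,0,0],"claw": 0},
])

```text
time: 33.52
tool_pos: [0.5799, 0.2678, 0.0299]
tool_rot: [[0.155, 0.988, -0.002], [0.988, -0.155, -0.001], [-0.001, -0.001, -1.0]]
contact_force: [-12.6, -3.8, 21.6]
gripper_width: 0.459
```

Run:
```python
from h import *
c=grab('scene');im=c['image'];print(manip.get_state()['tool_pos'])
cv2.imwrite('pics/s9z.png',cv2.resize(im[110:230,310:460],None,fx=5,fy=5,interpolation=cv2.INTER_CUBIC))
```

```text
[0.57986529 0.26778437 0.02989276]
```

View pics/s9z.png

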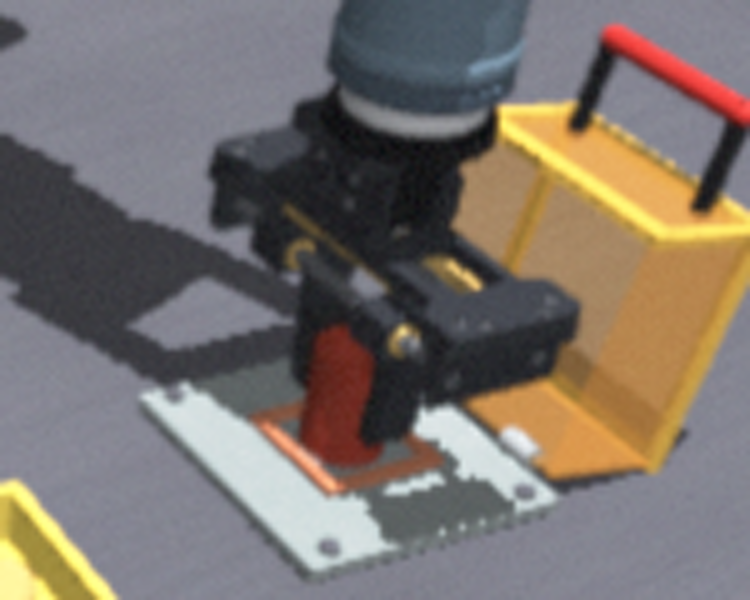

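Emit:
carry_out([
  {"translation": [0,0,0.001],"rotation": [0,0,0],"claw": 0},
  {"translation": [0,0,0.001],"rotation": [0,0,0],"claw": 70},
  {"translation": [0,0,0.001],"rotation": [0,0,0],"claw": 70},
  {"translation": [0,0,0.001],"rotation": [0,0,0],"claw": 70},
  {"translation": [0,0,0.001],"rotation": [0,0,0],"claw": 70},
  {"translation": [0,0,0.04],"rotation": [0,0,0],"claw": 70},
  {"translation": [0,0,0.1],"rotation": [0,0,0],"claw": 70},
  {"translation": [0,0,0.15],"rotation": [0,0,0],"claw": 70},
])

```text
time: 34.58
tool_pos: [0.5805, 0.2678, 0.1791]
tool_rot: [[0.156, 0.988, 0.001], [0.988, -0.156, 0.0], [0.0, 0.001, -1.0]]
contact_force: [1.3, 0.3, -0.1]
gripper_width: 0.697
```

Emit:
carry_out([
  {"translation": [0,-0.05,0.08],"rotation": [0,0,45],"claw": 45},
  {"translation": [0,-0.05,0.08],"rotation": [0,0,45],"claw": 45},
  {"translation": [0,-0.05,0.08],"rotation": [0,0,45],"claw": 45},
  {"translation": [0,-0.05,0.08],"rotation": [0,0,45],"claw": 45},
  {"translation": [0,-0.05,0.08],"rotation": [0,0,45],"claw": 45},
  {"translation": [0,-0.05,0.08],"rotation": [0,0,45],"claw": 45},
])

```text
time: 35.33
tool_pos: [0.5802, 0.2178, 0.2568]
tool_rot: [[-0.586, 0.81, -0.0], [0.81, 0.586, -0.0], [0.0, -0.0, -1.0]]
contact_force: [0.3, -0.3, -0.7]
gripper_width: 0.45
```

```bash
cat > tri.py <<'E'
from h import *
import sys
def redm(c,box):
    hs=cv2.cvtColor(c['image'],cv2.COLOR_BGR2HSV)
    m=cv2.inRange(hs,(0,150,80),(6,255,255))|cv2.inRange(hs,(174,150,80),(180,255,255))
    M=np.zeros_like(m);x0,y0,x1,y1=box;M[y0:y1,x0:x1]=m[y0:y1,x0:x1]
    k,l,st,ce=cv2.connectedComponentsWithStats(M);i=1+np.argmax(st[1:,4]);v,u=np.where(l==i)
    R=cv2.minAreaRect(np.c_[u,v].astype(np.float32));return R,st[i]
def ray(c,uv):
    q=rays(c,[uv])[0];d=c['cam_to_world'][:3,:3]@np.r_[q,1];return c['cam_to_world'][:3,3],d/np.linalg.norm(d)
def tri(a,b):
    (o1,d1),(o2,d2)=a,b
    t=np.linalg.lstsq(np.c_[d1,-d2],o2-o1,rcond=None)[0];p,q=o1+t[0]*d1,o2+t[1]*d2;return (p+q)/2,np.linalg.norm(p-q)
E
python3 - <<'E'
from tri import *
t=grab('top');s=grab('scene');print(manip.get_state()['tool_pos'])
save(t,'t10.png');save(s,'s10.png')
a,sa=redm(t,(40,80,80,160));b,sb=redm(s,(420,100,470,150));print(a,b)
print(tri(ray(t,a[0]),ray(s,b[0])))
E
```

```text
[0.5802472  0.21778461 0.25682032]Traceback (most recent call last):
  File "<stdin>", line 4, in <module>
  File "tri.py", line 7, in redm
    k,l,st,ce=cv2.connectedComponentsWithStats(M);i=1+np.argmax(st[1:,4]);v,u=np.where(l==i)
                                                      ~~~~~~~~~^^^^^^^^^^
    return _wrapfunc(a, 'argmax', axis=axis, out=out, **kwds)
    return bound(*args, **kwds)
ValueError: attempt to get argmax of an empty sequence
```

View pics/s10.png

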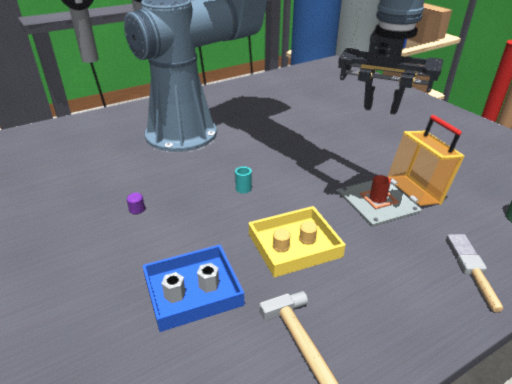

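View pics/t10.png

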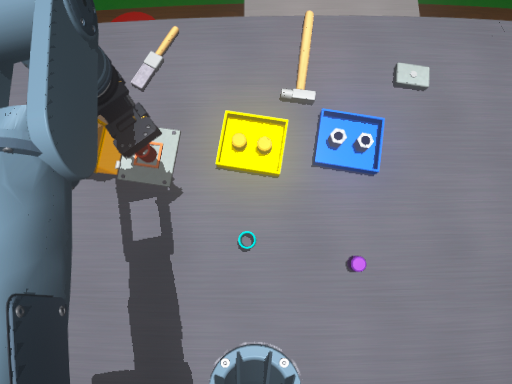

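The stub stands inside the nest, at scene pixel (380,190). I'll return to the handle.

Emit:
carry_out([
  {"translation": [0.025,0.1,0.02],"rotation": [0,0,45],"claw": 45},
  {"translation": [0.025,0.198,0.02],"rotation": [0,0,45],"claw": 45},
  {"translation": [0.025,0.198,0.02],"rotation": [0,0,45],"claw": 45},
  {"translation": [0.025,0.198,0.02],"rotation": [0,0,45],"claw": 45},
  {"translation": [0.025,0.198,0.02],"rotation": [0,0,45],"claw": 45},
  {"translation": [0.025,0.198,0.02],"rotation": [0,0,45],"claw": 45},
  {"translation": [0.025,0.198,0.02],"rotation": [0,0,45],"claw": 45},
])

```text
time: 36.3
tool_pos: [0.6057, 0.4144, 0.2772]
tool_rot: [[-0.987, 0.16, 0.0], [0.16, 0.987, -0.0], [-0.0, -0.0, -1.0]]
contact_force: [0.3, -0.3, 0.5]
gripper_width: 0.449
```

Run:
```python
from tri import *
s=grab('scene');print(manip.get_state()['tool_pos'])
b,sb=redm(s,(410,90,480,160));print(b,sb)
# project bar: known station x-dir line; ray at handle height .186
for z in (.18,.185,.19): print(z,plane(s,[b[0]],z).round(4))
cv2.imwrite('pics/s11z.png',cv2.resize(s['image'][60:220,350:500],None,fx=3.7,fy=3.7,interpolation=cv2.INTER_CUBIC))
```

```text
[0.60569848 0.41451558 0.27730813]
((445.67919921875, 124.69679260253906), (33.10653305053711, 4.813361167907715), 30.5792236328125) [431 116  30  19 143]
0.18 [[0.6074 0.4162 0.18  ]]
0.185 [[0.6133 0.4071 0.185 ]]
0.19 [[0.6192 0.3979 0.19  ]]
```

View pics/s11z.png

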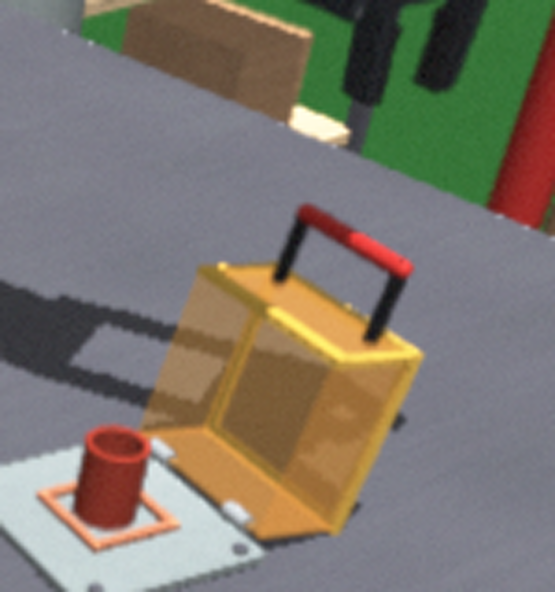

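The stub is upright within the nest outline. The handle is at about (0.607, 0.415, 0.181). Descending onto it.

Emit:
carry_out([
  {"translation": [0,0.001,-0.05],"rotation": [0,0,0],"claw": 45},
  {"translation": [0,0.001,-0.09],"rotation": [0,0,0],"claw": 45},
  {"translation": [0,0.001,-0.112],"rotation": [0,0,0],"claw": 45},
  {"translation": [0,0.001,-0.112],"rotation": [0,0,0],"claw": 0},
  {"translation": [0,0.001,-0.112],"rotation": [0,0,0],"claw": 0},
  {"translation": [0,0.001,-0.112],"rotation": [0,0,0],"claw": 0},
  {"translation": [0,0.001,-0.112],"rotation": [0,0,0],"claw": 0},
  {"translation": [0,0.001,-0.112],"rotation": [0,0,0],"claw": 0},
], force=12)

```text
time: 37.35
tool_pos: [0.6064, 0.4157, 0.1676]
tool_rot: [[-0.988, 0.156, 0.002], [0.156, 0.988, -0.001], [-0.003, -0.001, -1.0]]
contact_force: [-1.8, -5.5, 3.6]
gripper_width: 0.132
```

Emit:
carry_out([
  {"translation": [-0.0027,-0.0169,0.007],"rotation": [0,0,0],"claw": 0},
  {"translation": [-0.0054,-0.0345,0.0123],"rotation": [0,0,0],"claw": 0},
  {"translation": [-0.0083,-0.0524,0.0158],"rotation": [0,0,0],"claw": 0},
  {"translation": [-0.0111,-0.0705,0.0175],"rotation": [0,0,0],"claw": 0},
  {"translation": [-0.014,-0.0888,0.0173],"rotation": [0,0,0],"claw": 0},
  {"translation": [-0.0169,-0.107,0.0152],"rotation": [0,0,0],"claw": 0},
  {"translation": [-0.0197,-0.1249,0.0114],"rotation": [0,0,0],"claw": 0},
  {"translation": [-0.0197,-0.1249,0.0114],"rotation": [0,0,0],"claw": 0},
])

```text
time: 38.35
tool_pos: [0.5856, 0.2887, 0.1769]
tool_rot: [[-0.987, 0.158, -0.0], [0.158, 0.987, -0.002], [-0.0, -0.002, -1.0]]
contact_force: [0.6, -4.6, 6.6]
gripper_width: 0.13
```

Emit:
carry_out([
  {"translation": [-0.0027,-0.0178,-0.0047],"rotation": [0,0,0],"claw": 0},
  {"translation": [-0.0054,-0.0347,-0.012],"rotation": [0,0,0],"claw": 0},
  {"translation": [-0.0079,-0.0507,-0.021],"rotation": [0,0,0],"claw": 0},
  {"translation": [-0.0103,-0.0657,-0.0318],"rotation": [0,0,0],"claw": 0},
  {"translation": [-0.0125,-0.0795,-0.0438],"rotation": [0,0,0],"claw": 0},
  {"translation": [-0.0144,-0.092,-0.0572],"rotation": [0,0,0],"claw": 0},
  {"translation": [-0.0144,-0.092,-0.0572],"rotation": [0,0,0],"claw": 0},
])

```text
time: 39.22
tool_pos: [0.5704, 0.198, 0.1171]
tool_rot: [[-0.988, 0.157, -0.002], [0.157, 0.988, -0.001], [0.002, -0.002, -1.0]]
contact_force: [3.3, -2.2, -0.8]
gripper_width: 0.125
```

Emit:
carry_out([
  {"translation": [-0.0018,-0.0112,-0.0146],"rotation": [0,0,0],"claw": 0},
  {"translation": [-0.0033,-0.0209,-0.0303],"rotation": [0,0,0],"claw": 0},
  {"translation": [-0.0046,-0.029,-0.0469],"rotation": [0,0,0],"claw": 0},
  {"translation": [-0.0054,-0.0343,-0.0607],"rotation": [0,0,0],"claw": 0},
  {"translation": [-0.0057,-0.036,-0.066],"rotation": [0,0,0],"claw": 0},
  {"translation": [-0.0057,-0.036,-0.066],"rotation": [0,0,0],"claw": 0},
])

```text
time: 39.98
tool_pos: [0.5648, 0.1626, 0.0515]
tool_rot: [[-0.988, 0.156, -0.002], [0.156, 0.988, -0.001], [0.002, -0.002, -1.0]]
contact_force: [0.4, -7.7, -1.1]
gripper_width: 0.118
```

Emit:
carry_out([
  {"translation": [-0.0003,-0.001,-0.004],"rotation": [0,0,0],"claw": 0},
  {"translation": [-0.0003,-0.001,-0.006],"rotation": [0,0,0],"claw": 0},
  {"translation": [-0.0003,-0.001,-0.006],"rotation": [0,0,0],"claw": 0},
])

```text
time: 40.35
tool_pos: [0.5646, 0.1609, 0.046]
tool_rot: [[-0.988, 0.156, -0.002], [0.156, 0.988, -0.003], [0.001, -0.003, -1.0]]
contact_force: [-0.5, -10.0, 1.5]
gripper_width: 0.119
```

Emit:
carry_out([
  {"translation": [0,0.002,-0.002],"rotation": [0,0,0],"claw": 0},
  {"translation": [0,0.002,-0.003],"rotation": [0,0,0],"claw": 0},
  {"translation": [0,0.002,-0.003],"rotation": [0,0,0],"claw": 0},
])

```text
time: 40.72
tool_pos: [0.5645, 0.1603, 0.0432]
tool_rot: [[-0.988, 0.156, -0.003], [0.156, 0.988, -0.007], [0.002, -0.007, -1.0]]
contact_force: [-3.4, -22.6, 5.5]
gripper_width: 0.121
```

Emit:
carry_out([
  {"translation": [-0.0003,-0.004,0],"rotation": [0,0,0],"claw": 0},
  {"translation": [-0.0003,-0.004,-0.001],"rotation": [0,0,0],"claw": 0},
  {"translation": [-0.0003,-0.004,-0.001],"rotation": [0,0,0],"claw": 0},
])

```text
time: 41.1
tool_pos: [0.5645, 0.1601, 0.043]
tool_rot: [[-0.988, 0.155, -0.001], [0.155, 0.988, -0.001], [0.001, -0.002, -1.0]]
contact_force: [-3.4, -5.8, 5.5]
gripper_width: 0.12
```

Run:
```python
from tri import *
s=grab('scene')
cv2.imwrite('pics/s12z.png',cv2.resize(s['image'][120:230,310:460],None,fx=5,fy=5,interpolation=cv2.INTER_CUBIC))
```

```text
(no output)
```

View pics/s12z.png

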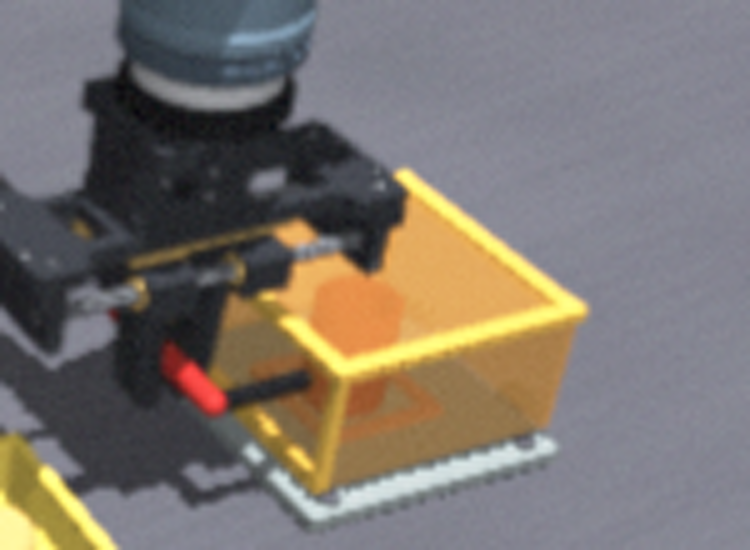

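Emit:
carry_out([
  {"translation": [0,-0.001,0],"rotation": [0,0,0],"claw": 0},
  {"translation": [0,-0.001,-0.002],"rotation": [0,0,0],"claw": 0},
  {"translation": [0,-0.001,-0.004],"rotation": [0,0,0],"claw": 0},
  {"translation": [0,-0.001,-0.004],"rotation": [0,0,0],"claw": 0},
], force=30)

```text
time: 41.65
tool_pos: [0.5653, 0.16, 0.0418]
tool_rot: [[-0.988, 0.155, 0.0], [0.155, 0.988, -0.001], [-0.001, -0.0, -1.0]]
contact_force: [-11.2, -5.4, 24.7]
gripper_width: 0.11
```

Shut against a hard stop (25 N, no more travel). Releasing and retreating.

Emit:
carry_out([
  {"translation": [0,0,0.002],"rotation": [0,0,0],"claw": 40},
  {"translation": [0,0,0.002],"rotation": [0,0,0],"claw": 40},
  {"translation": [0,0,0.002],"rotation": [0,0,0],"claw": 40},
  {"translation": [0,0,0.002],"rotation": [0,0,0],"claw": 40},
  {"translation": [0,0,0.05],"rotation": [0,0,0],"claw": 40},
  {"translation": [0,0,0.11],"rotation": [0,0,0],"claw": 40},
  {"translation": [-0.05,-0.03,0.14],"rotation": [0,0,0],"claw": 40},
  {"translation": [-0.1,-0.05,0.16],"rotation": [0,0,0],"claw": 40},
])

```text
time: 42.65
tool_pos: [0.4647, 0.1091, 0.2007]
tool_rot: [[-0.988, 0.156, 0.002], [0.156, 0.988, -0.0], [-0.002, 0.0, -1.0]]
contact_force: [0.4, -0.3, 1.4]
gripper_width: 0.4
```

Emit:
carry_out([
  {"translation": [-0.15,-0.35,0.05],"rotation": [0,0,-45],"claw": 40},
  {"translation": [-0.15,-0.35,0.05],"rotation": [0,0,-45],"claw": 40},
  {"translation": [-0.15,-0.35,0.05],"rotation": [0,0,-45],"claw": 40},
  {"translation": [-0.15,-0.35,0.05],"rotation": [0,0,-45],"claw": 40},
  {"translation": [-0.15,-0.35,0.05],"rotation": [0,0,-45],"claw": 40},
  {"translation": [-0.15,-0.35,0.05],"rotation": [0,0,-45],"claw": 40},
  {"translation": [-0.15,-0.35,0.05],"rotation": [0,0,-45],"claw": 40},
  {"translation": [-0.15,-0.35,0.05],"rotation": [0,0,-45],"claw": 40},
])

```text
time: 43.65
tool_pos: [0.3148, -0.2401, 0.249]
tool_rot: [[-0.587, 0.81, -0.0], [0.81, 0.587, 0.001], [0.001, 0.0, -1.0]]
contact_force: [1.0, 0.3, -0.1]
gripper_width: 0.399
```

Run:
```python
from tri import *
t=grab('top');s=grab('scene');save(t,'t13.png');save(s,'s13.png')
cv2.imwrite('pics/s13z.png',cv2.resize(s['image'][130:230,310:460],None,fx=5,fy=5,interpolation=cv2.INTER_CUBIC))
a,sa=redm(t,(160,110,200,190));b,sb=redm(s,(325,165,380,220));print(a,b)
print(tri(ray(t,a[0]),ray(s,b[0])))
P=pts(t);w=P[int(a[0][1])-3:int(a[0][1])+4,int(a[0][0])-1:int(a[0][0])+2,2];print('bar top z',np.median(w))
st=manip.get_state();print(st['time'],st['tool_pos'])
```

```text
((185.09056091308594, 154.51698303222656), (4.914361000061035, 37.840579986572266), 10.619654655456543) ((342.7500305175781, 190.25), (31.11269760131836, 4.949747085571289), 45.0)
(array([0.56414528, 0.16166929, 0.06162177]), np.float64(0.002726881824161332))
bar top z 0.0691917060866103
43.75 [ 0.31530259 -0.23880443  0.24874137]
```

View pics/s13.png

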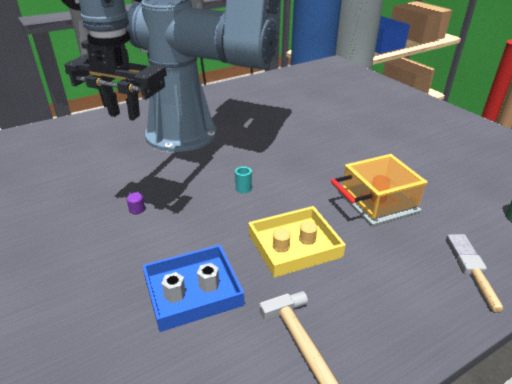

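View pics/t13.png

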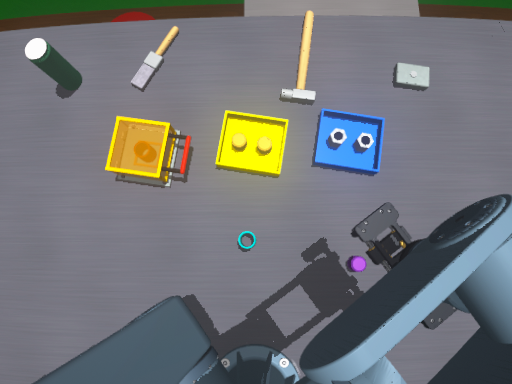

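View pics/s13z.png

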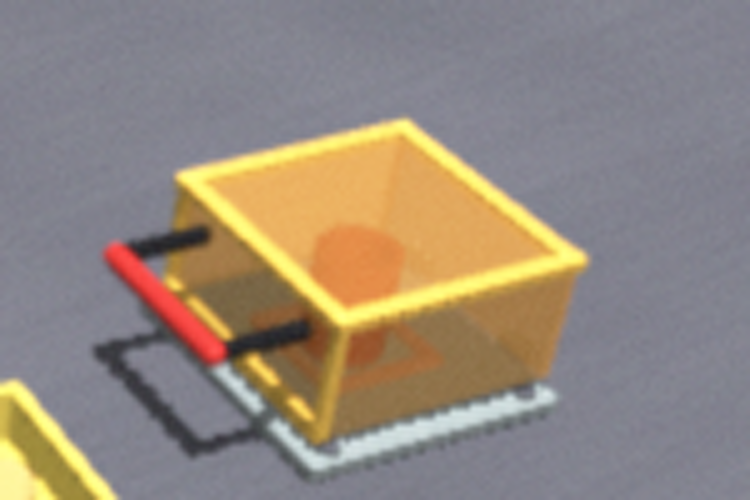

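The last pictures show the guard shut with the stub upright in the nest at scene (380,190). The couplings are in blue at (173,288) and (208,278), and the caps are in yellow at (281,242) and (308,234). The gripper is clear of everything.

```bash
python3 -c "
from bench import manip
print(manip.sign_off())"
```

```text
the job is handed in; nothing more can be done
None
```

I finished the job and handed it in at about 44 s on the robot's clock (limit 144 s).

- **Trays:** Both steel couplings stand in the blue tray and both brass caps in the yellow tray, upright and side by side. I placed the couplings first, then the caps.
- **Station:** I swung the guard open, stood the stub in the copper nest, and shut the guard over it.
- **Turquoise and purple look-alikes:** I never gripped or moved either one.

**Last checks:**
- Both camera views taken after I backed the arm away show the four parts upright in their trays. The stub is upright inside the nest outline.
- The guard pressed against a hard stop at about 25 N before I let go. The depth reading puts the top of the handle bar at 69 mm, so its centre is about 63 mm up, against 64 mm nominal for shut.
- Combining the two views gave the handle centre at 61.6 mm, with the sight lines missing each other by 2.7 mm.
- For the nest centre, the two views disagreed by about 5 mm in x. I aimed between them; the clearance is 6 mm each side, and the stub seated at the expected height.
- The highest force I read was about 25 N, at the end of a move. I did not see the peaks within moves.

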